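Turn a washer control board over in its clamshell frame

ROBOT

A 6-joint arm with a two-finger parallel gripper is mounted at the origin on a cart in front of the work surface, level with it; the furniture and walls round the work are solid. World frame = base frame: x ahead of the robot, y to its left, z up, the work surface at z = 0. Lengths are in mm, angles in rad, forces in N, time in s.
With the tool pointing down it reaches from about 275 to 750 mm from the base axis. Payload 10.2 kg.
Tool frame: the origin (TCP) lies at the very end of the fingers, on their centre line; the grasp point (between the pads) lies 19 mm behind it (ctrl.hold_point_z is the distance from the TCP to the grasp point, in mm); z points along the fingers, y is the direction in which the jaws open and shut (so a half turn about z gives the same grasp; the last joint's range is limited). The gripper opens to 85 mm and grips with 20 to 120 N. Pads are 22 mm wide; open, the fingers measure 114 mm over their backs; the gripper's body (76 mm by 85 mm) begins 54 mm behind the grasp point. The pads swing forward as they close: fully open they stand 13 mm farther back than shut.
Start: joints at [-1.533, 0.313, 1.498, -0, 1.331, -0.223], TCP at [135.36, -507.256, 231.294] pointing down, gripper open.
Joint ranges: [-2.94, 2.94], [-0.97, 2.17], [0.19, 2.56], [-1.23, 4.37], [0.02, 3.11], [-2.88, 2.88]. Speed limits (rad/s): [2.39, 2.39, 3.01, 3.14, 3.14, 3.14].

INTERFACE

Orientations are given as a unit quaternion [w, x, y, z].
In Python, from rig import readout, cams, workorder, spotter, ctrl gives the robot as it stands.
- The arm moves only by the tool step_arm, never from a script. Its argument "plan" is text: rows parted by semicolons, each of 5 numbers parted by spaces: the shift along the tool's x, y, z in cm, then the turn about the tool's z in degrees, then the opening in per cent of the stroke, from 0 (shut) to 100 (fully open). In form: x y z twist gripper; .... A call has 1 to 10 rows; each row is the pose to reach, as a shift and turn from the pose commanded when the call began, along the tool's axes at that moment; what a row does not reach only later rows make up. A row lasts 1/10 s, in which the tool goes at most 50 mm and 8.59 degrees, less where a joint would pass 70% of its speed; a pose out of reach is approached as far as the arm can. A call with a gripper value outside its range is refused whole. The fingers move at their own pace and stop on an object; "grip_force" is the grip in N (left out, the last holds). Time passes only in rows, so rows that repeat a pose let the fingers close. It gives the time, the measured TCP pose, the force and the opening at its end, in the units of the state.
- readout.sense(): the state, without advancing time (a new reading comes with each control period).
- cams.capture(name): name is "side" or "top" or "wrist"; returns (picture, depth): 400x640x3 uint8, red, green, blue; 400x640 float32, mm along the optical axis (not along the pixel's ray), 0 where there is no reading.
- cams.camera_info(name): a dict with "vfov" (degrees; the focal length in pixels is half the picture's height over the tangent of half this angle, whatever the lens; pixels are square), "cx", "cy" (the principal point, pixels), "k1" (the pictures are not rectified: a ray, as slopes to the right and down, at radius r is drawn at 1 + k1 r^2 times it, then the intrinsics apply), "rvec" (rotation vector, rad) and "tvec" (3), from world to camera coordinates, as OpenCV has them. Camera axes: x right, y down, z forward; pixel columns grow to the right and rows downward; lengths in mm; the calibration is good to about 2 mm. A picture is of the moment at which its call begins: read the wrist's pose just before it. camera_info takes no time and is no camera call; for the wrist camera it gives the pose at the moment of the call.
- workorder.finish_job(): hands the job in, once; it reports no verdict.
Trained networks look in the newest picture that a camera, given by its name, has taken for a name from the list of things; names that differ only in an ending like _2 or _b are one class to them, and where a whole thing is asked for, a point or a joint stands for the part that bears it (a point fixed in the world has none). Each returns a list of dicts, best first, with "conf" (0 to 1); they miss things now and then, are a little off and sometimes report something else, mostly with a low value. They report only what shows in the picture. A call takes as long as a camera call.
- spotter.regions_of(camera, target): "pixels" (400x640 bool, what is visible of it) and "extent" ([centre column, centre row, width, height] in pixels, round what is visible of it).
The state is a dict: "time_s": time; "joints": joint angles; "dq": joint speeds; "tau": joint torques, N m; "eef_pos": TCP position; "ee_rot": TCP orientation; "force": force on the tool from outside, world axes, zero at the start; "wrist_torque": the same for the moment, N m; "grip_width": opening from 0.0 (shut) to 1.0 (fully open).
Only numpy, scipy, OpenCV 4.12 (cv2) and the standard library are available. Lean on these libraries where they do the work, as an engineer would, in place of code of your own. Each camera call takes 0.05 s, during which the arm holds its last target. There are 200 camera calls.

TASK

Get the washer's control board ready for soldering in its turnover frame, without picking the board up: push it fully home against the frame's rear stop, shut the hinged cover fully down over it, then swing the crank lever up and over until it stands 135 degrees round from its start, so that the board is upside down with its solder side facing up, leaning 45 degrees towards the robot. Let go there with the cover still shut, and do not disturb the tape roll, tin, dropper bottle and torch that stand around it.

Things in the scene. Friction and masses are not known exactly. Their poses are not given: they have to be found in the camera images.
- stand: Fixed turnover frame: grey base 126 x 206 x 11 mm, uprights left and right (outer faces 92 mm from the middle, tops 103 mm up). Origin: centre of its underside, on the worktop; -x is its front, +y its left; turned a little about z. A cradle turns in the uprights on a level axis along the stand's y, 85 mm up. A wall shelf overhangs behind it (from x = 0.59, underside z = 0.51).
- seat (a point): Point in the cradle where board_mid lies when home; at the start it has the stand's axes, 82.5 mm above the origin. Ledges 40 to 46 mm left and right of it carry the board's edges between walls (1 mm play), ending 36 mm in front of it; rear stop 35.5 mm behind it. The front is open, and between the ledges there is free space under the board to 26 mm in front of the axis.
- board_mid (a point): Centre of the green control board (70 mm along its x, 90 mm along its y, 3 mm thick, about 100 g; relays, transformer etc. stand up to 16 mm above it). Its z points out of the component side. At the start it lies component side up on the ledges, 18 to 30 mm short of home towards the front. Its front edge is 35 mm from here along its -x.
- cover_hinge (a point): Middle of the cover's hinge line, which runs front to rear in the cradle, 54 mm left of the seat and 3.5 mm above it. The cover is a shallow aluminium shell, 84 mm front to rear, 108 mm wide, 22 mm deep, with a 48 x 64 mm window in its top. Its front wall comes down in front of the board, so it shuts only if the board is home within 3 mm.
- cover_edge (a point): Middle of the cover's free outer edge: 108 mm from the hinge line along the cover, on its outer face, 22 mm off the hinge plane. The rim between this edge and the window is 22 mm wide and may be pressed. A black lip 40 mm long and 5 mm thick stands out 15 mm past the free side, 15 mm below this face when shut.
- cover (a joint): Cover's angle to the cradle, rad: 0 shut, 1.65 to 1.95 at the start (standing open at the left, its edge about 200 mm up: keep the hand clear of it when pushing the board). It opens from the right up and over to the stand's left, so it is shut by pushing it from the left to the right and down. Stiff hinge (0.2 N m, 2 N at the free edge): it stays where it is left, upside down too.
- cradle (a joint): Angle of the cradle with its lever, rad: 0 level, board facing up, lever pointing to the front and 25 degrees down (hard stop); grows as the lever swings up and over to the rear, far stop 3.14. Wanted: 2.356 (135 degrees), the lever then 20 degrees past upright. Stiff bearing (0.3 N m, 4 to 5 N at the handle): it stays where left. A pointer shows the angle on a scale, long marks every 45.
- tape_roll: Bystander: roll of tape lying flat, 98 mm across, 25 mm high, origin at the centre of its underside.
- button_tin: Bystander: round tin, 86 mm across, 40 mm high, origin at the centre of its underside.
- dropper: Bystander: small dropper bottle, 33 mm across, 102 mm high, origin at the centre of its underside.
- torch: Bystander: black torch standing on end, 42 mm across, 150 mm high, origin at the centre of its underside.
- lever_grip (a point): Middle of the black crank handle on the lever's end: a sleeve 18 mm thick, 46 mm long, lying along the turning axis' direction and free to spin on its pin. It is 72 mm from the turning axis, 137 mm right of the stand's middle, outboard of the lever arm (flat bar, outer face 112 mm from the middle). At the start 65 mm in front of the axis and 55 mm above the worktop.

How it is judged:
By the outcome, as a careful person would: the job done as asked, in the order asked, and still so for the second after the job is handed in, with the robot touching nothing.
It also fails if it takes over 53 s, if anything falls off the work surface, if the arm or the gripper's body presses on something with over 40 N, if the wrist force passes 120 N, or if a joint passes its speed limit or range.

## Working session

There is one attempt and no reset: what is moved stays moved. The work goes in short steps, Python scripts to look and compute and a tool call to move; the robot and the scene stay as the last step left them, time stands still between calls to the robot, and variables do not carry over. Pictures are saved under pics/ and viewed, about 8 in all and at most 12, crops included, and the job is handed in when it is done.

Besides the shell and the picture viewer there is one more tool, called after "Call:" as name(argument=value, ...) on one line, values as JSON. step_arm: Moves the arm, as the interface text tells. Its arguments: {"type":"object","properties":{"plan":{"type":"string"},"grip_force":{"type":"number"}},"required":["plan"]}

```bash
ls; mkdir -p pics; cat > h.py <<'E'
import numpy as np, cv2
from scipy.spatial.transform import Rotation as R
from rig import readout, cams, workorder, spotter, ctrl
def world(cam, depth, info=None):
    i=info or cams.camera_info(cam); h,w=depth.shape
    f=h/2/np.tan(np.radians(i['vfov'])/2)
    K=np.array([[f,0,i['cx']],[0,f,i['cy']],[0,0,1.]])
    u,v=np.meshgrid(np.arange(w),np.arange(h))
    p=np.stack([u,v],-1).reshape(-1,1,2).astype(np.float64)
    n=cv2.undistortPoints(p,K,np.array([i['k1'],0,0,0,0.])).reshape(h,w,2)
    d=depth[...,None]
    c=np.concatenate([n*d,d],-1).reshape(-1,3)
    Rm=cv2.Rodrigues(np.array(i['rvec'],float))[0]
    return ((c-np.array(i['tvec']).ravel())@Rm).reshape(h,w,3)
def save(n,im,crop=None,s=1):
    if crop: im=im[crop[1]:crop[3],crop[0]:crop[2]]
    cv2.imwrite('pics/'+n,cv2.resize(im[...,::-1],None,fx=s,fy=s))
E
python3 - <<'E'
from h import *
print(readout.sense())
ims=[]
for c in('side','top'):
    im,d=cams.capture(c); W=world(c,d); np.savez(c+'0.npz',im=im,d=d,W=W)
    i=cams.camera_info(c); Rm=cv2.Rodrigues(np.array(i['rvec'],float))[0]
    print(c,-Rm.T@np.array(i['tvec']).ravel(),Rm[2])
    save(c+'0.png',im)
    for t in('stand','board_mid','cover_edge','lever_grip','tape_roll','button_tin','dropper','torch'):
        r=spotter.regions_of(c,t)
        for q in r[:1]:
            m=q['pixels']&(d>0); P=W[m]
            print(t,round(q['conf'],2),np.round(q['extent']),np.round(np.median(P,0)) if len(P) else '',np.round(np.percentile(P,[3,97],axis=0)).tolist() if len(P) else '')
E
```

```text
pics
{'time_s': 0.0, 'joints': array([-1.53338595e+00,  3.13449926e-01,  1.49846845e+00, -1.88427729e-07,
        1.33101201e+00, -2.23433005e-01]), 'dq': array([-0.00043526, -0.00089222, -0.00043079, -0.00040958,  0.00019394,
        0.00037209]), 'tau': array([ 2.42160795e-04, -4.12255669e+01, -2.59744424e+01, -1.45499498e-04,
        4.11456669e-03, -1.19111522e-05]), 'eef_pos': array([ 135.35616856, -506.96976567,  230.72331199]), 'ee_rot': array([-6.65984009e-04,  9.91506915e-01,  1.30052259e-01,  6.20313943e-05]), 'force': array([ 0.15215931,  0.4121241 , -0.19053378]), 'wrist_torque': array([-0.07406141, -0.05870631,  0.0105852 ]), 'grip_width': 1.0014404097037173}
side [167.15345622 381.18851029 791.66510309] [ 0.39986672 -0.39204857 -0.82849534]
stand 0.95 [345. 205. 128.  94.] [468.  45.  39.] [[404.0, -103.0, 1.0], [556.0, 116.0, 191.0]]
board_mid 0.66 [344. 200.  44.  42.] [461.  20.  88.] [[432.0, -22.0, 83.0], [497.0, 65.0, 102.0]]
cover_edge 0.6 [305. 197.  43.  53.] [485. 101. 180.] [[461.0, 80.0, 88.0], [545.0, 116.0, 205.0]]
lever_grip 0.68 [399. 190.  17.  19.] [ 3
[... 632 characters left out ...]
2.0]]
board_mid 0.81 [354. 222.  44.  35.] [467.  20.  86.] [[432.0, -22.0, 81.0], [501.0, 64.0, 102.0]]
cover_edge 0.96 [320. 202.  27.  42.] [505.  92. 182.] [[466.0, 68.0, 85.0], [544.0, 115.0, 204.0]]
lever_grip 0.64 [262. 266.  38.  35.] [366. 242.  37.] [[328.0, 203.0, 22.0], [402.0, 280.0, 41.0]]
tape_roll 0.98 [259. 162.  44.  39.] [617. 247.  24.] [[577.0, 202.0, 0.0], [668.0, 292.0, 28.0]]
button_tin 0.56 [263. 265.  35.  35.] [366. 242.  37.] [[330.0, 204.0, 22.0], [403.0, 279.0, 41.0]]
dropper 0.67 [299. 144.  13.  14.] [658. 143.  61.] [[648.0, 130.0, 5.0], [679.0, 160.0, 100.0]]
torch 0.66 [410. 137.  26.  22.] [ 668. -117.  114.] [[661.0, -137.0, 10.0], [686.0, -103.0, 153.0]]
```

```bash
python3 - <<'E'
from h import *
for c in('top','side'):
    z=np.load(c+'0.npz'); W=z['W'];im=z['im']
    m=(W[...,0]>370)&(W[...,0]<570)&(W[...,1]>-130)&(W[...,1]<150)
    b=m&(W[...,2]>8)&(W[...,2]<15)
    b=cv2.morphologyEx(b.astype(np.uint8),cv2.MORPH_OPEN,np.ones((2,2)))>0
    print(c,'base',cv2.minAreaRect(W[b][:,:2].astype(np.float32)))
    u=m&(abs(W[...,2]-103)<5)
    n,l,s,ce=cv2.connectedComponentsWithStats(u.astype(np.uint8))
    for k in range(1,n):
        if s[k,4]>6: print('up',s[k],np.round(W[l==k].mean(0)),np.round(np.ptp(W[l==k],axis=0)))
    g=m&(im[...,1].astype(int)>im[...,0]+30)&(im[...,1].astype(int)>im[...,2]+15)&(abs(W[...,2]-84)<5)
    print('green',g.sum(),cv2.minAreaRect(W[g][:,:2].astype(np.float32)) if g.sum()>5 else '')
z=np.load('top0.npz');save('top_crop.png',z['im'],(230,110,450,310),3.5)
z=np.load('side0.npz');save('side_crop.png',z['im'],(220,90,460,290),3.3)
E
```

```text
top base ((486.9964904785156, 13.361686706542969), (205.61534118652344, 125.95433044433594), 78.54674530029297)
up [321 189   6  13  22] [527.  87. 103.] [28. 12.  9.]
up [325 189   8  32  54] [506.  73. 100.] [72. 17.  9.]
up [318 203   5  14  28] [495.  94. 103.] [30.  9.  8.]
up [339 211   8  10  55] [479.  41. 100.] [21. 16.  6.]
up [353 212  14  15  98] [470.  -0. 100.] [32. 30.  6.]
up [390 213   5  12  34] [472. -71. 101.] [25.  9.  9.]
up [399 218   3   4   8] [469. -89.  99.] [7. 5. 3.]
up [338 222   7   9  50] [456.  46. 100.] [18. 14.  5.]
up [358 230   5   5  22] [441.   2. 101.] [9. 9. 6.]
green 301 ((466.2781982421875, 20.564586639404297), (85.46438598632812, 63.369266510009766), 78.76715087890625)
side base ((402.07305908203125, 173.97120666503906), (221.82159423828125, 585.9182739257812), 27.849149703979492)
up [358 159  21  21  83] [469. -73. 103.] [68. 15. 10.]
up [339 182  17  18 124] [469.  -1. 100.] [37. 34.  5.]
up [325 193  11  10  61] [479.  40. 101.] [23. 18.  5.]
up [353 195   6   5  25] [441.   2. 101.] [11. 13.  4.]
up [296 196  15  19  37] [510.  92. 104.] [56. 14.  9.]
up [331 201  11  10  66] [455.  46. 101.] [21. 18.  6.]
up [348 200   5   4  12] [442.  16.  99.] [8. 7. 2.]
up [295 204   9   9  37] [507. 104. 101.] [24. 13.  6.]
up [312 212  14   9  29] [462.  89. 103.] [14. 27. 10.]
green 49 ((444.2434387207031, 25.658893585205078), (83.29984283447266, 21.631202697753906), 77.47187042236328)
```

View pics/top_crop.png

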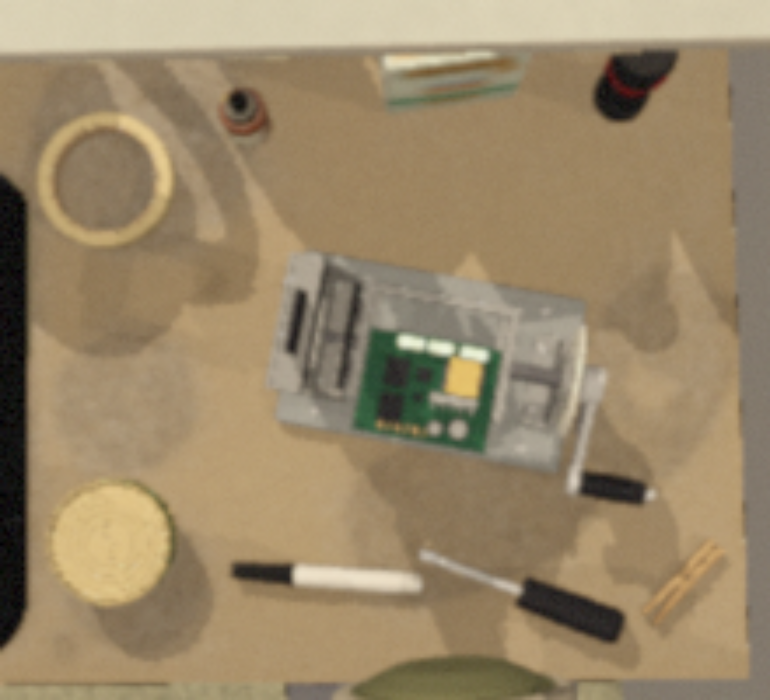

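View pics/side_crop.png

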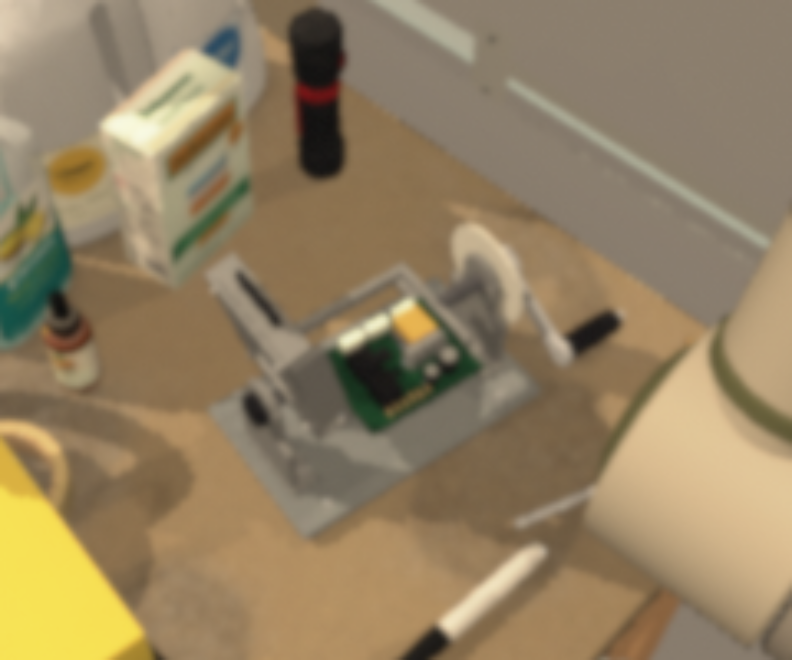

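The stand sits at about (487, 13), yawed −11.4°. The board is about 20 mm short of home, the cover stands open at the left, and the lever is at the front right. A small correction for the board comes from a close look.

Call:
step_arm(plan="39.6 -44.5 0 -63.5 0;39.6 -44.5 0 -63.5 0;39.6 -44.5 0 -63.5 0;39.6 -44.5 0 -63.5 0;39.6 -44.5 0 -63.5 0;39.6 -44.5 0 -63.5 0;39.6 -44.5 0 -63.5 0;39.6 -44.5 0 -63.5 0;39.6 -44.5 0 -63.5 0;39.6 -44.5 0 -63.5 0", grip_force=30)

```text
time_s: 1.9
eef_pos: [360.7, -58.7, 231.7]
ee_rot: [0.001, 0.775, 0.632, 0.0]
force: [0.4, -1.5, 0.3]
grip_width: 0.001
```

Call:
step_arm(plan="9.1 2.4 0 0 0;9.1 2.4 0 0 0;9.1 2.4 0 0 0;9.1 2.4 0 0 0")

```text
time_s: 2.3
eef_pos: [401.9, 24.3, 231.2]
ee_rot: [-0.0, 0.774, 0.633, -0.0]
force: [-0.3, -0.6, 0.5]
grip_width: 0.004
```

```bash
cat > look.py <<'E'
from h import *
import sys
O=np.array([487,13.4]);yaw=np.radians(-11.45)
Rs=np.array([[np.cos(yaw),-np.sin(yaw)],[np.sin(yaw),np.cos(yaw)]])
def stand(P):
    Q=np.array(P,float).copy(); Q[...,:2]=(Q[...,:2]-O)@Rs; return Q
def st():
    s=readout.sense(); q=s['ee_rot']
    print('t',s['time_s'],'stand xyz',np.round(stand(s['eef_pos']),1),'yaw',np.round(np.degrees(2*np.arctan2(q[2],q[1])),2),'F',np.round(s['force'],1),'g',round(s['grip_width'],3))
    return s
E
python3 - <<'E'
from look import *
st()
i=cams.camera_info('wrist');im,d=cams.capture('wrist');W=world('wrist',d,i);S=stand(W)
save('w1.png',im);np.savez('w1.npz',im=im,S=S,d=d)
a=im.astype(int)
g=(a[...,1]>a[...,0]+25)&(a[...,1]>a[...,2]+10)&(abs(S[...,2]-84)<8)
if g.sum(): print(g.sum(),np.round(np.percentile(S[g],[1,50,99],axis=0),1),cv2.minAreaRect(S[g][:,:2].astype(np.float32)))
E
```

```text
t 2.3 stand xyz [-85.6  -6.2 231.2] yaw 78.58 F [-0.3 -0.6  0.5] g 0.004
709 [[-55.1 -41.7  76.1]
 [-32.   33.3  83. ]
 [211.9 172.8  84.8]] ((78.02210998535156, 56.082489013671875), (326.3321228027344, 105.61478424072266), 29.452054977416992)
```

View pics/w1.png

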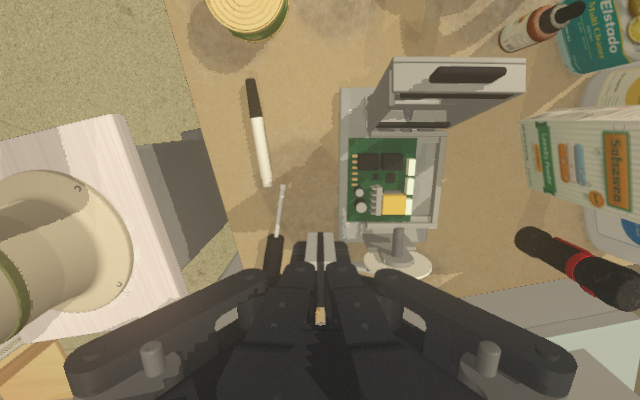

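The wrist picture shows the board at pixels (347–417, 138–222), with its front edge at column 347. The open cover stands above it in the picture and the dial is at (398, 265). The finger tips at (320, 240) are in front of the board.

```bash
python3 - <<'E'
from look import *
z=np.load('w1.npz');S=z['S'];im=z['im'].astype(int)
v,u=np.mgrid[:400,:640]
g=(im[...,1]>im[...,0]+15)&(im[...,1]>im[...,2])&(abs(S[...,2]-84)<5)&(u>335)&(u<425)&(v>130)&(v<230)
print('board',g.sum(),np.round(np.percentile(S[g],[1,50,99],axis=0),1),cv2.minAreaRect(S[g][:,:2].astype(np.float32)))
# front edge px per row
for c,nm in(('w','wrist'),):
    for vv in(150,165,180,195,210): 
        r=np.where(g[vv])[0]; print(vv,r.min(),np.round(S[vv,r.min()],1),r.max())
b=(abs(S[...,2]-11)<3)&(u>330)&(u<450)&(v>80)&(v<300)
print('base',cv2.minAreaRect(S[b][:,:2].astype(np.float32)))
m=(u>365)&(u<530)&(v>50)&(v<135)&(S[...,2]>120)
print('cover',np.round(np.percentile(S[m],[1,50,99],axis=0),1)); 
for p in((395,62),(522,62),(460,62),(460,86),(400,100),(470,75)): print(p,np.round(S[p[1],p[0]],1))
dm=(u>360)&(u<435)&(v>245)&(v<282)&(S[...,2]>50)
print('dial',np.round(np.percentile(S[dm],[1,50,99],axis=0),1))
z=np.load('side0.npz');S=stand(z['W'])
m=(S[...,0]>-90)&(S[...,0]<-40)&(S[...,1]<-105)&(S[...,1]>-175)&(S[...,2]>30)&(S[...,2]<90); k=m&(z['im'].sum(2)<150)
print('handle',k.sum(),np.round(np.percentile(S[k],[2,50,98],axis=0),1))
E
```

```text
board 2512 [[-55.2 -41.6  81.6]
 [-26.1  10.6  83.2]
 [ 12.5  46.5  84.8]] ((-21.000553131103516, 2.322467803955078), (69.03627014160156, 88.56389617919922), 0.04145287349820137)
150 349 [-55.1  34.3  83.1] 415
165 349 [-54.7  18.9  83.3] 405
180 348 [-55.3   3.   83. ] 404
195 348 [-54.9 -13.3  83. ] 411
210 348 [-54.6 -29.8  84.1] 368
base ((1.4138984680175781, 2.2052154541015625), (126.13333129882812, 204.90565490722656), 0.2391597181558609)
cover [[-40.7  60.  123.1]
 [ -4.4  85.6 187.6]
 [ 42.2 100.4 204.7]]
(395, 62) [-38.4  97.2 184.5]
(522, 62) [ 41.6  98.2 185.2]
(460, 62) [  1.4  97.2 186.8]
(460, 86) [  1.7  82.8 189.7]
(400, 100) [-11.5  81.6 102.9]
(470, 75) [  1.2  87.3 201.5]
dial [[ -68.3 -106.2   58.4]
 [ -11.5  -84.9   96.4]
 [  36.9    7.4  285.2]]
handle 83 [[ -70.9 -149.    56. ]
 [ -66.8 -131.3   62.8]
 [ -60.2 -114.3   66.6]]
```

Call:
step_arm(plan="0.3 0 5 0 0;0.3 0 10 0 0;0.3 0 15 0 0;0.3 0 15.9 0 0;0.3 1 15.9 0 0;0.3 1.7 15.9 0 0;0.3 2.2 15.9 0 0;0.3 2.6 15.9 0 0;0.3 2.9 15.9 0 0;0.3 3.2 15.9 0 0")

```text
time_s: 3.35
eef_pos: [433.9, 20.3, 72.7]
ee_rot: [-0.0, 0.775, 0.632, -0.0]
force: [-4.4, 0.6, 5.3]
grip_width: -0.002
```

Call:
step_arm(plan="0 0.1 0 0 0;0 0.2 0 0 0;0 0.3 0 0 0;0 0.3 0 0 0")

```text
time_s: 3.75
eef_pos: [436.1, 20.0, 72.5]
ee_rot: [-0.001, 0.775, 0.632, -0.001]
force: [-7.6, 2.2, 9.0]
grip_width: 0.003
```

Call:
step_arm(plan="0 0.1 0 0 0;0 0.2 0 0 0;0 0.2 0 0 0")

```text
time_s: 4.05
eef_pos: [437.4, 19.6, 72.5]
ee_rot: [-0.001, 0.775, 0.633, -0.001]
force: [-10.6, 1.6, 14.6]
grip_width: -0.005
```

```bash
python3 - <<'E'
from look import *
st()
i=cams.camera_info('wrist');im,d=cams.capture('wrist');S=stand(world('wrist',d,i))
save('w2.png',im,(220,80,540,280),2.4)
im=im.astype(int);v,u=np.mgrid[:400,:640]
g=(im[...,1]>im[...,0]+15)&(im[...,1]>im[...,2])&(abs(S[...,2]-84)<6)&(abs(S[...,0])<80)&(abs(S[...,1])<60)
print('board',g.sum(),np.round(np.percentile(S[g],[1,50,99],axis=0),1),cv2.minAreaRect(S[g][:,:2].astype(np.float32)))
E
```

```text
t 4.05 stand xyz [-49.8  -3.7  72.5] yaw 78.48 F [-10.6   1.6  14.6] g -0.005
board 4275 [[-37.4  -7.9  81.1]
 [-21.8  33.2  85.9]
 [ -5.2  47.4  89.9]] ((-18.77025604248047, 16.785390853881836), (37.543060302734375, 61.87470626831055), 0.6376087069511414)
```

View pics/w2.png

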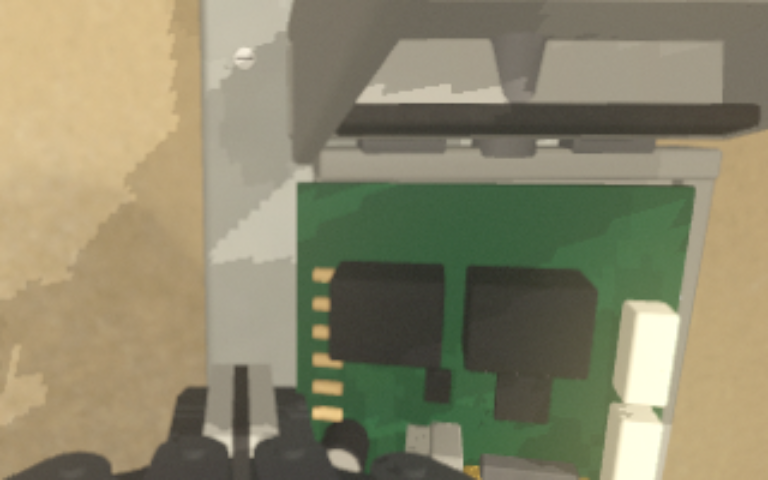

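Call:
step_arm(plan="0 0 -0.2 0 0;0 0 -0.2 0 0")

```text
time_s: 4.3
eef_pos: [439.1, 19.2, 74.6]
ee_rot: [0.0, 0.775, 0.632, 0.0]
force: [-1.0, 0.7, 1.7]
grip_width: -0.0
```

Call:
step_arm(plan="0 0.1 0 0 0;0 0.15 0 0 0;0 0.15 0 0 0")

```text
time_s: 4.6
eef_pos: [440.4, 18.9, 74.3]
ee_rot: [0.0, 0.775, 0.632, 0.0]
force: [-1.6, 0.5, 2.8]
grip_width: 0.002
```

Call:
step_arm(plan="0 0.1 0 0 0;0 0.2 0 0 0;0 0.2 0 0 0")

```text
time_s: 4.9
eef_pos: [441.5, 18.7, 74.1]
ee_rot: [-0.001, 0.775, 0.632, -0.001]
force: [-5.5, 1.6, 6.8]
grip_width: -0.001
```

```bash
python3 - <<'E'
from look import *
st()
i=cams.camera_info('wrist');im,d=cams.capture('wrist');S=stand(world('wrist',d,i))
save('w3.png',im,(320,80,540,280),3)
im=im.astype(int)
g=(im[...,1]>im[...,0]+15)&(im[...,1]>im[...,2])&(abs(S[...,2]-84)<10)&(abs(S[...,0])<80)&(abs(S[...,1])<60)
print('board',g.sum(),np.round(np.percentile(S[g],[1,50,99],axis=0),1))
P=S[g];A=np.c_[P[:,:2],np.ones(len(P))];print('plane',np.linalg.lstsq(A,P[:,2],rcond=None)[0])
E
```

```text
t 4.9 stand xyz [-45.6  -3.8  74.1] yaw 78.45 F [-5.5  1.6  6.8] g -0.001
board 7898 [[-32.5  -9.5  81.7]
 [ -1.7  34.4  83.1]
 [ 35.7  47.4  84.6]]
plane [4.85149742e-04 1.55674379e-03 8.30935580e+01]
```

View pics/w3.png

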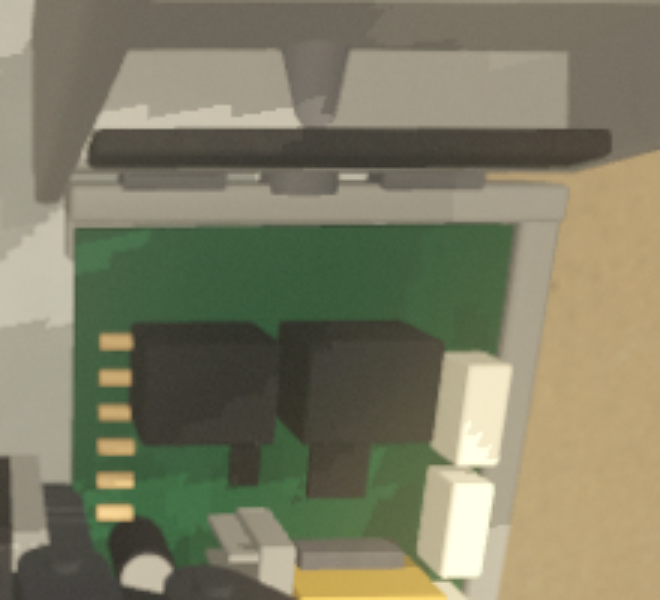

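The board is now flat and its rear edge (column 515) meets the rear bar with no gap showing. One more nudge to confirm it sits against the stop.

Call:
step_arm(plan="0 0.1 0 0 0;0 0.2 0 0 0;0 0.2 0 0 0")

```text
time_s: 5.25
eef_pos: [441.9, 18.7, 74.0]
ee_rot: [-0.002, 0.775, 0.632, -0.002]
force: [-13.3, 1.5, 13.0]
grip_width: -0.0
```

Call:
step_arm(plan="0 0.1 0 0 0;0 0.2 0 0 0;0 0.2 0 0 0")

```text
time_s: 5.55
eef_pos: [442.3, 18.7, 73.9]
ee_rot: [-0.004, 0.774, 0.633, -0.003]
force: [-22.9, 3.8, 20.9]
grip_width: -0.001
```

Call:
step_arm(plan="0 -1.5 0 0 0;0 -3.5 0 0 0;0 -3.5 -5 0 0;0 -3.5 -10 0 0;0 -3.5 -15 0 0;0 -3.5 -16.5 0 0;4 -1 -16.5 0 0;8.5 1.5 -16.5 0 0;12 3.5 -16.5 0 0;13.8 4.0 -16.5 0 0")

```text
time_s: 6.55
eef_pos: [514.7, 147.1, 238.5]
ee_rot: [-0.0, 0.774, 0.633, 0.0]
force: [1.3, -0.9, -0.4]
grip_width: 0.001
```

```bash
sed -i 's/O=np.array(\[487,13.4\])/O=np.array([488.8,15.3])/' look.py; python3 - <<'E'
from look import *
st()
S=[]
for c in('top','side'):
    im,d=cams.capture(c);S=stand(world(c,d))
    save(c+'1.png',im,(240,90,460,290),2.5)
    a=im.astype(int)
    g=(a[...,1]>a[...,0]+15)&(a[...,1]>a[...,2])&(abs(S[...,2]-84)<6)&(abs(S[...,0])<80)&(abs(S[...,1])<60)
    print(c,g.sum(),np.round(np.percentile(S[g],[1,50,99],axis=0),1))
E
```

```text
t 6.55 stand xyz [ -0.7 134.3 238.5] yaw 78.53 F [ 1.3 -0.9 -0.4] g 0.001
top 518 [[-32.5 -41.7  79.9]
 [ -3.2   6.3  84.3]
 [ 33.   44.8  88.3]]
side 213 [[-33.3 -41.1  82. ]
 [-15.6   1.5  84.9]
 [ 29.5  41.7  88. ]]
```

Call:
step_arm(plan="0 -0.2 4.5 0 0;0 -0.2 6 0 0;-2 -0.2 6 0 0;-3.5 -0.2 5.8 0 0;-4.7 -0.2 5.5 0 0;-6 -0.2 5.3 0 0;-7.3 -0.2 5.2 0 0;-8.6 -0.2 5.4 0 0;-9.9 -0.2 5.7 0 0;-9.9 -0.2 5.7 0 0")

```text
time_s: 7.65
eef_pos: [490.9, 46.7, 181.9]
ee_rot: [-0.0, 0.775, 0.632, -0.0]
force: [0.2, -0.2, -0.5]
grip_width: 0.004
```

```bash
python3 - <<'E'
from look import *
st()
im,d=cams.capture('side');save('s2.png',im,(250,80,450,280),3)
E
```

```text
t 7.65 stand xyz [ -4.2  31.2 181.9] yaw 78.35 F [ 0.2 -0.2 -0.5] g 0.004
```

View pics/s2.png

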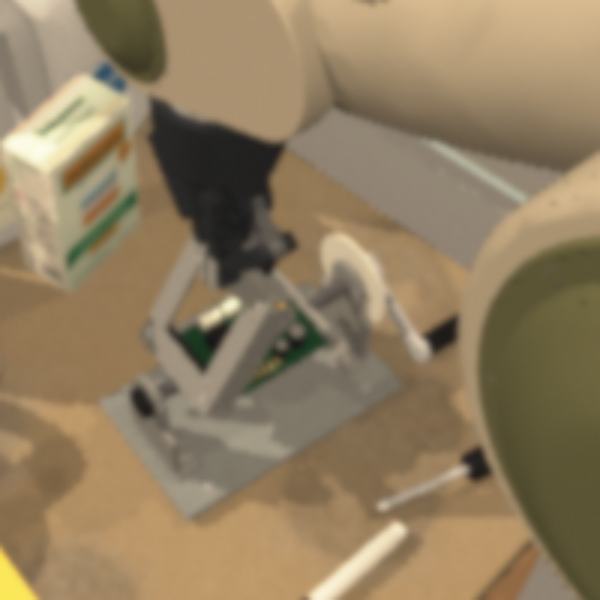

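The cover now leans over at about 55° with the fingertips on its rim. Continuing the arc down.

Call:
step_arm(plan="-1 0.2 0.4 0 0;-2 0.2 1.1 0 0;-3.1 0.2 1.9 0 0;-4.1 0.2 2.8 0 0;-5.1 0.2 3.8 0 0;-5.9 0.2 4.9 0 0;-6.6 0.2 6.1 0 0;-7.1 0.2 7.1 0 0;-7.1 0.2 7.3 0 0;-7.1 0.2 7.3 0 0")

```text
time_s: 8.7
eef_pos: [478.7, -21.7, 108.9]
ee_rot: [-0.0, 0.775, 0.632, -0.0]
force: [-0.1, -0.3, 0.3]
grip_width: 0.0
```

Call:
step_arm(plan="0 0 0.1 0 0;0 0 0.2 0 0;0 0 0.3 0 0;0 0 0.3 0 0")

```text
time_s: 9.1
eef_pos: [479.2, -21.5, 107.7]
ee_rot: [0.001, 0.775, 0.633, 0.0]
force: [-5.3, 0.8, 13.7]
grip_width: -0.003
```

Call:
step_arm(plan="0 0 0.1 0 0;0 0 0.2 0 0;0 0 0.2 0 0")

```text
time_s: 9.4
eef_pos: [479.5, -21.6, 107.3]
ee_rot: [0.001, 0.774, 0.633, 0.001]
force: [-11.4, 1.7, 31.2]
grip_width: -0.002
```

```bash
python3 - <<'E'
from look import *
st()
for c in('side','top'):
    im,d=cams.capture(c);S=stand(world(c,d)); np.savez(c+'3.npz',im=im,S=S)
    if c=='side': save('s3.png',im,(270,100,450,280),3.3)
    m=(abs(S[...,0])<42)&(S[...,1]<52)&(S[...,1]>-54)&(abs(S[...,2]-107)<8)
    P=S[m];A=np.c_[P[:,:2],np.ones(len(P))];print(c,m.sum(),np.linalg.lstsq(A,P[:,2],rcond=None)[0])
E
```

```text
t 9.4 stand xyz [ -1.8 -38.  107.3] yaw 78.49 F [-11.4   1.7  31.2] g -0.002
side 1147 [2.64263829e-04 1.18639327e-02 1.07150288e+02]
top 284 [4.49711142e-04 1.25755923e-02 1.07474830e+02]
```

View pics/s3.png

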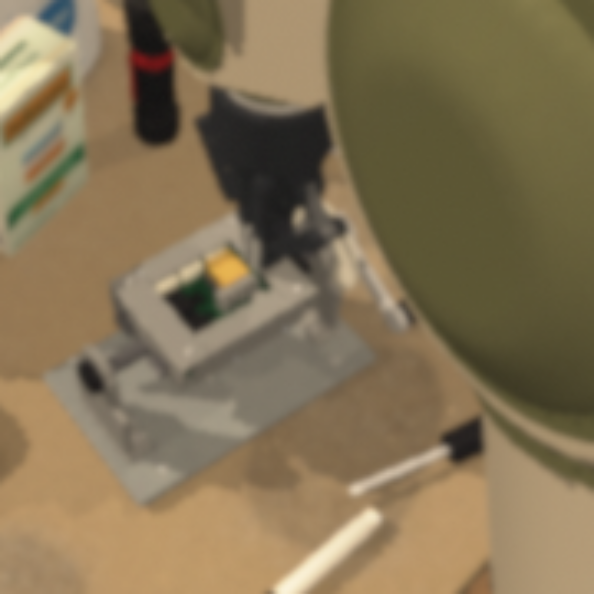

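Call:
step_arm(plan="0 0 -4 0 0;0 0 -6 0 0;-3 -2 -6 0 30;-7 -4.5 -5 0 50;-10.7 -6.3 -3 0 50;-10.7 -6.3 -2.5 0 50;-10.7 -6.3 -2.5 0 50")

```text
time_s: 10.2
eef_pos: [395.5, -114.0, 129.1]
ee_rot: [-0.0, 0.775, 0.632, -0.0]
force: [-0.8, -0.4, 0.8]
grip_width: 0.502
```

```bash
python3 - <<'E'
from look import *
st()
i=cams.camera_info('wrist');im,d=cams.capture('wrist');S=stand(world('wrist',d,i))
save('w4.png',im)
m=(S[...,0]>-95)&(S[...,0]<-40)&(S[...,1]<-105)&(S[...,1]>-175)&(S[...,2]>45)&(S[...,2]<75)
k=m&(im.sum(2)<170)
print('handle',k.sum(),np.round(np.percentile(S[k],[2,50,98],axis=0),1) if k.sum() else '')
for c in('side','top'):
    im,d=cams.capture(c);S=stand(world(c,d))
    r=spotter.regions_of(c,'lever_grip')
    for q in r[:2]:
        P=S[q['pixels']&(d>0)]; print(c,q['conf'],len(P),np.round(np.percentile(P,[3,50,97],axis=0),1).tolist())
    m=(abs(S[...,0])<42)&(S[...,1]<52)&(S[...,1]>-54)&(abs(S[...,2]-107)<8)
    P=S[m];A=np.c_[P[:,:2],np.ones(len(P))];print('cover',m.sum(),np.linalg.lstsq(A,P[:,2],rcond=None)[0])
    m=(S[...,1]<-90)&(S[...,1]>-112)&(S[...,0]>-50)&(S[...,0]<55)&(S[...,2]>60)&(S[...,2]<150)
    if m.sum(): print('dial',m.sum(),np.round(np.percentile(S[m],[1,99],axis=0),1).tolist())
E
```

```text
t 10.2 stand xyz [ -65.7 -145.2  129.1] yaw 78.35 F [-0.8 -0.4  0.8] g 0.502
handle 290 [[ -72.2 -148.8   55.6]
 [ -60.4 -129.4   59.4]
 [ -56.1 -114.1   62.6]]
side 0.5 88 [[-72.0, -150.0, 58.6], [-66.6, -131.6, 63.1], [-59.8, -115.5, 65.8]]
side 0.27 4973 [[-61.8, -110.8, 9.4], [-21.0, 8.4, 50.5], [41.8, 98.4, 110.7]]
cover 1288 [5.85149100e-03 2.83893837e-03 1.07461374e+02]
dial 334 [[-47.9, -111.5, 61.4], [36.3, -90.2, 123.1]]
top 0.25 1036 [[-203.6, 159.5, 15.7], [-165.5, 197.2, 37.2], [-128.5, 236.4, 41.5]]
cover 1226 [-9.65000217e-05 -5.52863586e-04  1.07279288e+02]
dial 236 [[-47.5, -111.3, 65.1], [34.5, -90.1, 123.1]]
```

View pics/w4.png

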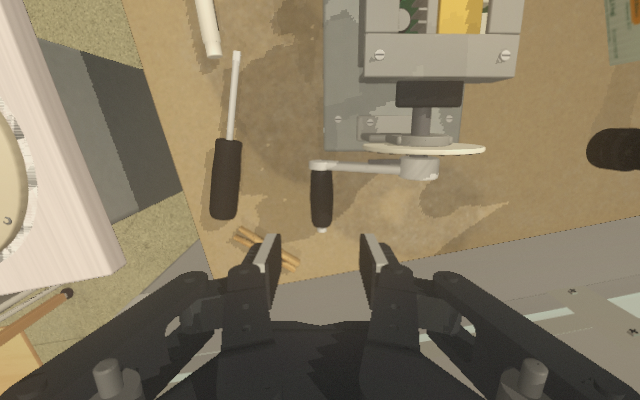

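The picture shows the handle centred between the open fingers (column 320, rows 165–228), with the cover flat and the dial clear of it. Descending to grip.

Call:
step_arm(plan="0.2 0.1 4 0 50;0.2 0.1 7.5 0 50;0.2 0.1 9.2 0 50;0.2 0.1 9.2 0 50;0.2 0.1 9.2 0 0;0.2 0.1 9.2 0 0;0.2 0.1 9.2 0 0;0.2 0.1 9.2 0 0;0.2 0.1 9.2 0 0;0.2 0.1 9.2 0 0", grip_force=40)

```text
time_s: 11.45
eef_pos: [397.1, -112.1, 38.2]
ee_rot: [0.0, 0.775, 0.633, -0.0]
force: [-5.4, 1.1, 7.8]
grip_width: 0.193
```

Call:
step_arm(plan="0 -0.34 -0.88 0 0;0 -0.57 -1.79 0 0;0 -0.67 -2.73 0 0;0 -0.65 -3.67 0 0;0 -0.5 -4.6 0 0;0 -0.24 -5.5 0 0;0 0.14 -6.36 0 0;0 0.63 -7.17 0 0;0 1.22 -7.9 0 0;0 1.9 -8.56 0 0")

```text
time_s: 12.45
eef_pos: [415.2, -115.7, 123.6]
ee_rot: [-0.001, 0.775, 0.632, -0.001]
force: [-7.4, -1.2, -0.0]
grip_width: 0.193
```

```bash
python3 - <<'E'
from look import *
st()
E
```

```text
t 12.45 stand xyz [ -46.2 -143.   123.6] yaw 78.47 F [-7.4 -1.2 -0. ] g 0.193
```

Call:
step_arm(plan="0 0.76 -0.55 0 0;0 1.58 -1.01 0 0;0 2.46 -1.35 0 0;0 3.38 -1.57 0 0;0 4.32 -1.67 0 0;0 5.25 -1.65 0 0;0 6.19 -1.51 0 0;0 7.09 -1.25 0 0;0 7.09 -1.25 0 0;0 7.09 -1.25 0 0")

```text
time_s: 13.45
eef_pos: [487.1, -130.0, 135.8]
ee_rot: [0.001, 0.775, 0.632, 0.002]
force: [5.1, 3.4, 0.9]
grip_width: 0.193
```

```bash
cat > ang.py <<'E'
from look import *
st()
for c in('side','top'):
    im,d=cams.capture(c);S=stand(world(c,d)); np.savez(c+'A.npz',im=im,S=S)
    if c=='side': save('sA_%d.png'%(100*readout.sense()['time_s']),im,(290,90,440,240),4)
    m=(abs(S[...,0])<75)&(abs(S[...,1])<50)&(S[...,2]>55)&(S[...,2]<150)
    P=S[m][:,[0,2]]
    # up-facing flat surface: x-z line by RANSAC
    best=None;rg=np.random.default_rng(0)
    for _ in range(800):
        a,b=P[rg.choice(len(P),2,replace=False)]
        if np.linalg.norm(b-a)<15: continue
        n=np.array([-(b-a)[1],(b-a)[0]])/np.linalg.norm(b-a)
        k=abs((P-a)@n)<1.5
        if best is None or k.sum()>best.sum(): best=k
    q=P[best];v=np.linalg.svd(q-q.mean(0),full_matrices=False)[2][0]
    print(c,len(P),best.sum(),'slope deg',np.degrees(np.arctan2(v[1],v[0]))%180,'mid',q.mean(0), 'dist to axis',abs((np.array([0,85])-q.mean(0))@[-v[1],v[0]]))
E
python3 ang.py
```

```text
t 13.45 stand xyz [  27.1 -142.8  135.8] yaw 78.42 F [5.1 3.4 0.9] g 0.193
side 1733 675 slope deg 42.277267670363784 mid [-2.56263401 86.9133376 ] dist to axis 3.1396073784008003
top 1555 537 slope deg 42.216159388365924 mid [-1.4020189  87.68434793] dist to axis 2.930126508129354
```

Call:
step_arm(plan="0 -0.2 -0.05 0 0;0 -0.35 -0.1 0 0;0 -0.35 -0.1 0 0;0 -0.35 -0.1 0 0")

```text
time_s: 13.95
eef_pos: [483.4, -129.3, 137.1]
ee_rot: [0.001, 0.775, 0.632, 0.002]
force: [4.0, 4.7, 3.0]
grip_width: 0.191
```

```bash
python3 ang.py
```

```text
t 13.95 stand xyz [  23.5 -142.8  137.1] yaw 78.43 F [4.  4.7 3. ] g 0.191
side 1739 723 slope deg 45.226259512299436 mid [-1.97850485 87.10087652] dist to axis 2.88419404026663
top 1525 499 slope deg 43.71887594624164 mid [3.76792133e-03 8.92278626e+01] dist to axis 3.0530392218786297
```

Call:
step_arm(plan="0 0 0 0 20;0 0 0 0 30;0 0 0 0 45;0 0 0 0 50;0 0 0 0 50;0 0 -2 0 50;0 0 -5 0 50;0 0 -8.5 0 50;0 0 -11 0 50;0 0 -11 0 50")

```text
time_s: 15.05
eef_pos: [482.9, -130.0, 249.7]
ee_rot: [0.003, 0.775, 0.632, 0.001]
force: [0.9, -0.1, -1.3]
grip_width: 0.502
```

Call:
step_arm(plan="-2 -4 -2 0 50;-4 -8 -3 0 50;-6 -12 -3 0 50;-8 -14 -3 0 50;-8 -14 -3 0 50")

```text
time_s: 15.55
eef_pos: [326.7, -180.6, 275.9]
ee_rot: [-0.0, 0.776, 0.631, -0.0]
force: [-0.0, 0.1, 1.0]
grip_width: 0.5
```

```bash
python3 ang.py; python3 - <<'E'
from h import *
for c in('side','top'):
    im,d=cams.capture(c); W=world(c,d)
    if c=='side': save('fin.png',im,(220,80,460,290),3.2)
    for t in('tape_roll','button_tin','dropper','torch','cover_edge'):
        q=spotter.regions_of(c,t)[:1]
        if q: P=W[q[0]['pixels']&(d>0)]; print(c,t,round(q[0]['conf'],2),np.round(np.median(P,0)))
E
```

```text
t 15.55 stand xyz [-120.  -224.2  275.9] yaw 78.25 F [-0.   0.1  1. ] g 0.5
side 1745 680 slope deg 44.41834471915513 mid [-2.6291438  86.65544361] dist to axis 3.0225152005137756
top 1531 501 slope deg 44.701799153252466 mid [-1.04488654 87.92978281] dist to axis 2.8174143468485346
side tape_roll 0.63 [621. 212.  24.]
side button_tin 0.61 [357. 241.  37.]
side dropper 0.94 [654. 150.  55.]
side torch 0.95 [ 670. -113.   98.]
side cover_edge 0.96 [518.  22. 105.]
top button_tin 0.72 [366. 242.  37.]
top dropper 0.67 [658. 142.  62.]
top torch 0.7 [ 668. -116.  122.]
top cover_edge 0.58 [521.   8. 108.]
```

View pics/fin.png

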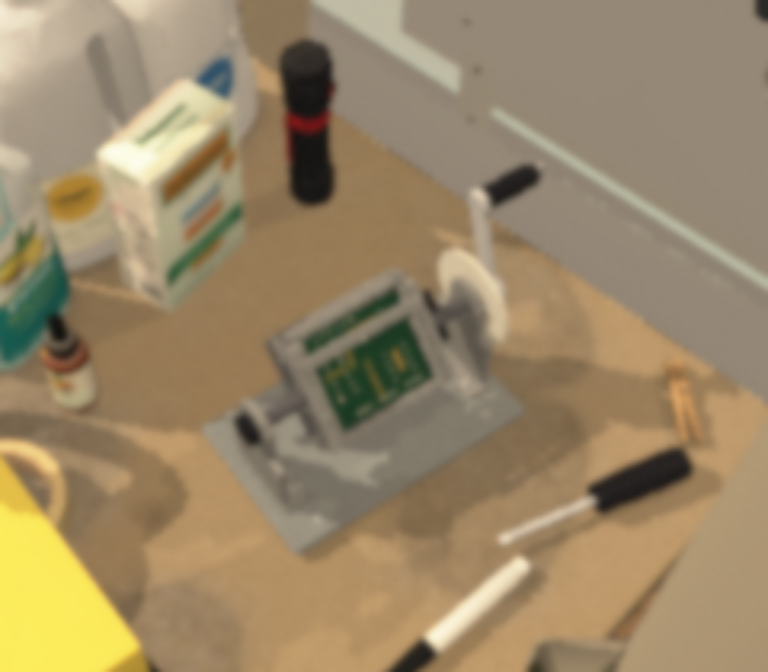

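The solder side is up, leaning 45° towards the robot, with the lever just past upright at (510, 185). A last check that the cover's front wall still sits level along the hinge-to-edge direction.

```bash
python3 - <<'E'
from look import *
a=np.radians(135)
for c in('top','side'):
    S=np.load(c+'A.npz')['S']; x=S[...,0];z=S[...,2]-85
    # cradle rotated so front goes up: undo
    X=x*np.cos(a)-z*np.sin(a); Z=x*np.sin(a)+z*np.cos(a)
    for y0 in range(-60,60,20):
        m=(S[...,1]>y0)&(S[...,1]<y0+20)&(X<-37)&(X>-60)&(Z>-15)&(Z<60)
        if m.sum()>5: print(c,y0,m.sum(),'X',np.round(np.percentile(X[m],[5,50,95]),1),'Z',np.round(np.percentile(Z[m],[3,50,97]),1))
E
```

```text
top -60 39 X [-44.8 -41.7 -37.6] Z [-11.8   6.   20.4]
top -40 82 X [-44.5 -43.  -40.2] Z [-6.4  5.8 21.1]
top -20 78 X [-44.9 -42.8 -40.2] Z [-7.   5.9 21.8]
top 0 81 X [-44.5 -42.5 -39.4] Z [-6.   6.  21.2]
top 20 78 X [-45.2 -42.7 -40.3] Z [-6.6  5.2 20.8]
top 40 53 X [-44.4 -42.2 -37.4] Z [-10.4   5.1  21.2]
side -60 31 X [-44.2 -42.1 -37.2] Z [-11.4   2.3  19.8]
side -40 40 X [-44.4 -43.5 -39.8] Z [-8.1 -1.1 20.2]
side -20 40 X [-44.3 -43.4 -40.1] Z [-7.5 -0.7 19.9]
side 0 41 X [-44.2 -43.5 -40.5] Z [-6.9 -2.1 20.2]
side 20 43 X [-44.3 -43.4 -40.6] Z [-8.3  1.3 19.5]
side 40 39 X [-44.1 -41.7 -37.1] Z [-8.6  8.4 20.6]
```

The cover's depth is even (about 21 mm) from hinge side to free side, so it is shut.

```bash
python3 -c "
from rig import workorder
print(workorder.finish_job())"
```

```text
the job is handed in; nothing more can be done
None
```

The board is home, covered and turned solder side up at 135°, and I handed the job in at about 16 s of the 53 s allowed.

- **Board:** I pushed it against the rear stop with the closed fingertips. It stuck and tilted briefly on the way, then went flat. It stopped moving at about 23 N, and the images showed its rear edge at the stop with no gap.
- **Cover:** I swung it over from the left and pressed the rim down until it was level and pushed back with 31 N. After turning, the two outside cameras showed its front wall at an even depth (about 21 mm) from hinge side to free side, so it is still shut.
- **Crank:** The first swing overshot to about 138°, so I moved it back about 3° and let go. After release the two cameras read 44.4° and 44.7° of lean, which is about 135.5°, and the solder side faces up and towards the robot.
- **Bystanders:** The tin, dropper bottle and torch were within about 1 mm of their starting positions in both views, and so was the tape roll in the side view. The detector missed the tape roll in the final top view, so that one has a single check.
- **Robot:** It ended well clear of everything, with about zero force at the wrist.

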